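# Set the length stop with a gauge bar from the covered box

### The job

Set the length stop on the cutting board with the thickest of the three brass gauge bars, which lie in pockets under the loose cover of the wooden box: slide the cover aside in its grooves with light fingertip pressure in the thumb scoop, lift that bar out and lay it flat on the board between end block and stop, its length along their faces and its middle near theirs. Then push the stop up by feel until the bar is snugly but gently held between the head of the end block's adjusting screw and the stop, and leave it so; leave the other bars in their pockets and do not shift the dowel, the pencil or the tape measure.

Things in the scene. Friction and masses are not known exactly. Their poses are not given: they have to be found in the camera images.
- bar_box: Wooden box fixed to the bench, 184 (its x) x 204 (its y) x 52 mm high, walls 8 mm, origin at the centre of its underside. The cover runs along the box's y in grooves under lips on the two long sides and cannot leave the box. Shut, its centre is at y = -47 mm, over the -y half with three pockets (see bay); fully aside at y = +48 mm, over an open tray with a wood strip in it.
- bay (a point): Box point (0, -47, 14) mm, box axes: centre of the pocket bay, at the bars' undersides. Pockets at x = -42, 0, +42 mm, a bar in each, lying along y in notches 23 mm wide, 8 mm deep of two bearers 10 mm wide, 26 mm before and behind this point. Between the bearers a 42 mm wide open trough, floor 8 mm lower, crosses the bay: 23 mm or more free beside each bar for the fingers.
- cover: Loose plywood cover plate, 164 (its x) x 92 (its y) x 7 mm, about 0.1 kg, origin at the centre of its underside, which is 37 mm above the bench; about 2 mm of play in its grooves. No handle, only the thumb scoop. It hides the bars. It slides with dry friction: 3 to 10 N of downward pressure is plenty, more than 60 N would crack it. At the start shut, or up to 6 mm open.
- scoop (a point): Centre of the floor of the cover's thumb scoop, a shallow recess 48 (x) x 36 (y) mm, 2 mm deep, in the middle of the cover's top. Its floor is 5 mm above the cover's underside (about 42 mm above the bench).
- bar_20: The thickest brass gauge bar: 20 x 20 mm square section, 70 mm long (its y), about 0.24 kg (varies). Origin at the centre of its underside. Can be in any of the three pockets, up to 4 mm off the pocket's middle along y. All bars are plain brass, and differ only in thickness.
- bar_14: Brass gauge bar, 14 x 14 mm section, 70 mm long (its y). Origin at the centre of its underside. In another pocket; to be left there.
- bar_10: Brass gauge bar, 10 x 10 mm section, 70 mm long (its y). Origin at the centre of its underside. In another pocket; to be left there.
- stop_board: Plywood cutting board screwed to the bench, 125 (its x) x 220 (its y) x 15 mm, origin at the centre of its underside. A fence runs along its far (+x) edge, from x = 40 mm on, up to z = 50 mm. At the -y end stands the fixed end block, 80 (x) x 24 (y) mm, top at z = 45 mm, with a steel adjusting screw through its middle, its knurled knob outside.
- end_face (a point): Middle of the foot of the end block's inner face, on the board's top (board point (0, -86, 15) mm); axes of the board, y points to the stop. From this face the flat head of the adjusting screw (18 mm across, centre 10 mm above the board) stands out by 6 to 31 mm, differently each time and not given by the state. The screw does not move.
- stop: The sliding stop: wood block 74 (x) x 24 (y) mm, top at z = 44.5 mm, with a bracket over the fence and a black knob above the fence (top at z = 73 mm). It slides along the board's y against about 6 N of friction (up to 2 N more when it pushes the bar along) and stays where it is left; the knob need not be turned. Axes of the board; origin 15 mm below stop_face.
- stop_face (a point): Middle of the foot of the stop's inner face, 15 mm above the bench, axes of the board. At the start its y distance from end_face is 108 to 116 mm; with the bar held between screw head and stop it is 20 mm more than the screw stands out, i.e. 26 to 51 mm.
- stop_back (a point): Point to push: on the stop's outer (+y) face, 24 mm beyond its inner face, 32 mm above the bench. At the start at least 56 mm of bare board lie beyond it. To hold the bar snugly push on until it resists with some 8 N above the sliding friction; the stop then keeps the bar under a few newtons. Never press the bar with over 30 N.
- dowel: Beech dowel, 19 mm thick, 220 mm long (its y), loose bystander behind the board.
- pencil: Pencil, 177 mm long (its y), loose bystander in front of the board.
- tape_measure: Tape measure, 36 x 76 x 70 mm, loose bystander to the left of the box.

How it is judged:
By the outcome, as a careful person would: the job done as asked, in the order asked, and still so for the second after the job is handed in, with the robot touching nothing.
It also fails if it takes over 67 s, if anything falls off the work surface, if the arm or the gripper's body presses on something with over 40 N, if the wrist force passes 120 N, or if a joint passes its speed limit or range.

### The arm

A 6-joint arm with a two-finger parallel gripper is mounted at the origin on a cart in front of the work surface, level with it; the furniture and walls round the work are solid. World frame = base frame: x ahead of the robot, y to its left, z up, the work surface at z = 0. Lengths are in m, angles in degrees, forces in N, time in s.
With the tool pointing down it reaches from about 0.4 to 0.825 m from the base axis. Payload 7 kg.
Tool frame: the origin (TCP) lies on the centre line of the jaws, within the pads' length; the fingertips stand 11 mm ahead of it and the grasp point (between the pads) lies 8 mm behind it; z points along the fingers, y is the line along which they close (so a half turn about z gives the same grasp; the last joint's range is limited). The gripper opens to 88 mm and grips with 3 to 60 N. Pads are 19 mm wide; open, the fingers measure 130 mm over their backs; the gripper's body (78 mm by 193 mm) begins 47 mm behind the grasp point.
Start: joints at [-47.55, 20.546, 0.682, 0, -70.136, -16.507], TCP at [0.295, -0.607, 0.238] pointing down, gripper open.
Joint ranges: [-176.03, 176.03], [-82.01, 121.73], [-58.28, 71.71], [-173.87, 95.51], [-174.79, -0.11], [-173.66, 173.66]. Speed limits (degrees/s): [136.94, 136.94, 172.46, 180, 180, 180].

### API

Orientations are given as [roll, pitch, yaw] about the fixed x, y, z axes, in that order (R = Rz(yaw) Ry(pitch) Rx(roll)).
In Python, from plant import r, capture, camera_model, job gives the robot as it stands.
- The arm moves only by the tool drive_tool, never from a script. Its argument "increments" is a list that holds one entry, the list of rows, each a list of 5 numbers: the gripper's target within -1 to 1 (fully open at 1, half-way at 0, shut at -1), then the shift along the tool's x, y, z scaled (see below), then the turn about the tool's z scaled (see below). In form: [[[gripper, tx, ty, tz, roll], ...]]. A call has 1 to 5 rows; each row is the pose to reach, as a shift and turn from the pose commanded when the call began, along the tool's axes at that moment, turning the shorter way round; what a row does not reach only later rows make up. The controller multiplies each number of a shift by 120 mm and each number of a turn by 360 degrees. A row lasts 1/8 s, in which the tool goes at most 62.5 mm and 10.7 degrees, less where a joint would pass 70% of its speed; a pose out of reach is approached as far as the arm can. A call with a number of a shift or a turn outside -1 to 1 is refused whole. A call with a gripper value outside its range is refused whole. The fingers move at their own pace and stop on an object; "squeeze" is the grip in N (left out, the last holds). Time passes only in rows, so rows that repeat a pose let the fingers close. It gives the time, the measured TCP pose, the force, the opening and the grip force at its end, in the units of the state.
- r.get_state(): the state, without advancing time (a new reading comes with each control period).
- capture(name): name is "side" or "top" or "wrist"; returns the picture (400x640x3 uint8, red, green, blue); there is no depth.
- camera_model(name): a dict with "camera_matrix" (3x3 intrinsics, pixels), "k1" (the pictures are not rectified: a ray, as slopes to the right and down, at radius r is drawn at 1 + k1 r^2 times it, then the intrinsics apply), "rvec" (rotation vector, rad) and "tvec" (3), from world to camera coordinates, as OpenCV has them. Camera axes: x right, y down, z forward; pixel columns grow to the right and rows downward; lengths in m; the calibration is good to about 2 mm. A picture is of the moment at which its call begins: read the wrist's pose just before it. camera_model takes no time and is no camera call; for the wrist camera it gives the pose at the moment of the call.
- job.close_job(): hands the job in; it is judged then, once.
The state is a dict: "time_s": time; "joints": joint angles; "qd": joint speeds; "joint_torque": joint torques, N m; "tcp_pos": TCP position; "eef_rot": TCP orientation; "contact_force": force on the tool from outside, world axes, zero at the start; "moment": the same for the moment, N m; "gripper_width": finger opening in m; "gripper_force": force on a finger pad.
Only numpy, scipy, OpenCV 4.12 (cv2) and the standard library are available. Lean on these libraries where they do the work, as an engineer would, in place of code of your own. Each camera call takes 0.05 s, during which the arm holds its last target. There are 200 camera calls.

## Working session

There is one attempt and no reset: what is moved stays moved. The work goes in short steps, Python scripts to look and compute and a tool call to move; the robot and the scene stay as the last step left them, time stands still between calls to the robot, and variables do not carry over. Pictures are saved under pics/ and viewed, at most 10 in all, crops included, and the job is handed in when it is done.

Besides the shell and the picture viewer there is one more tool, called after "Request:" by a JSON object that holds its "name" and its "arguments", one argument or row to a line. drive_tool: Moves the arm, as the interface text tells. Its arguments: {"type":"object","properties":{"increments":{"type":"array"},"squeeze":{"type":"number"}},"required":["increments"]}

```bash
mkdir -p pics; ls
python3 - <<'E'
from plant import r,capture,camera_model,job
import cv2
print(r.get_state())
for n in("top","side"):
    print(n,camera_model(n)); cv2.imwrite(f"pics/{n}0.png",capture(n)[:,:,::-1])
E
```

```text
pics
{'time_s': 0.0, 'joints': array([-4.75498598e+01,  2.05915909e+01,  6.33260353e-01, -2.19865350e-02,
       -7.01340810e+01, -1.65058628e+01]), 'qd': array([ 0.11466648, -0.04531834,  0.08273202, -0.07989842,  0.11339561,
       -0.08357114]), 'joint_torque': array([-1.56618033e-03, -5.82715523e+01,  2.93035895e+01,  6.99687347e+00,
        6.42518105e-03, -1.58084058e-04]), 'tcp_pos': array([ 0.29508114, -0.60656131,  0.23661113]), 'eef_rot': array([ 1.79905524e+02, -6.44131637e-03, -1.54063205e+02]), 'contact_force': array([ 0.3545656 , -0.06685817,  0.30977556]), 'moment': array([ 0.04360249,  0.01285596, -0.01626366]), 'gripper_force': 0.0, 'gripper_width': 0.08779895671909763}
top {'camera_matrix': array([[471.62177906,   0.        , 321.08224902],
       [  0.        , 471.62177906, 194.54392083],
       [  0.        ,   0.        ,   1.        ]]), 'k1': -0.024785095325049442, 'rvec': array([ 2.21064069, -2.14495089,  0.12201   ]), 'tvec': array([0.13647643, 0.59258512, 1.05914445])}
side {'camera_matrix': array([[419.62644299,   0.        , 319.00216995],
       [  0.        , 419.62644299, 197.27642485],
       [  0.        ,   0.        ,   1.        ]]), 'k1': -0.09271894475743457, 'rvec': array([ 0.0532182 ,  2.67190977, -1.63213122]), 'tvec': array([ 0.55862419, -0.00658538,  1.36952853])}
```

View pics/top0.png

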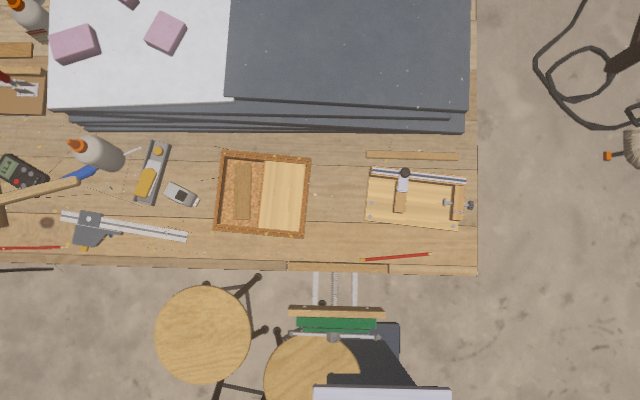

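View pics/side0.png

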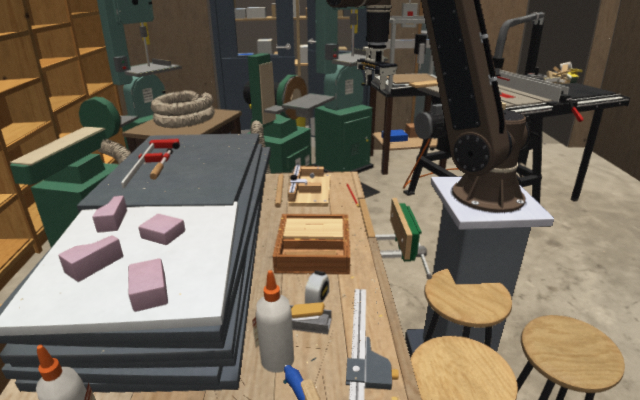

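The top view shows the box (corners about (221,151), (310,157), (304,237), (214,231)) with the cover on its right (-y) half. The board is at about (372,167) to (459,229), with the stop near (400,195) and the screw near (447,203). The pencil is in front and the dowel behind. I'll enlarge this area for measuring.

```bash
cat > h.py <<'E'
import numpy as np, cv2
from plant import r,capture,camera_model,job
def ray(cm,uv):
    K=cm["camera_matrix"]; d=np.array([cm["k1"],0,0,0,0.])
    p=cv2.undistortPoints(np.array(uv,float).reshape(-1,1,2),K,d).reshape(-1,2)
    R=cv2.Rodrigues(cm["rvec"])[0]
    return -R.T@cm["tvec"], np.c_[p,np.ones(len(p))]@R
def at_z(cm,uv,z):
    c,d=ray(cm,uv); z=np.broadcast_to(z,len(d))
    return c+d*((z-c[2])/d[:,2])[:,None]
def proj(cm,P):
    return cv2.projectPoints(np.array(P,float).reshape(-1,1,3),cm["rvec"],cm["tvec"],cm["camera_matrix"],np.array([cm["k1"],0,0,0,0.]))[0].reshape(-1,2)
def frame(o,yaw,p):
    a=np.radians(yaw);c,s=np.cos(a),np.sin(a); p=np.atleast_2d(p)/1000.
    return np.c_[o[0]+c*p[:,0]-s*p[:,1],o[1]+s*p[:,0]+c*p[:,1],p[:,2]]
E
python3 - <<'E'
from h import *
im=cv2.imread("pics/top0.png")
a=cv2.resize(im[140:270,205:325],None,fx=3.2,fy=3.2,interpolation=cv2.INTER_CUBIC)
b=cv2.resize(im[140:270,355:475],None,fx=3.2,fy=3.2,interpolation=cv2.INTER_CUBIC)
cv2.imwrite("pics/zoom.png",np.hstack([a,b]))
cm=camera_model("top")
print(at_z(cm,[[221,151],[310,157],[304,237],[214,231]],.052).round(3))
print(at_z(cm,[[372,167],[459,229],[365,221]],.015).round(3))
print(cm and ray(cm,[[0,0]])[0])
E
```

```text
[[0.678 0.385 0.052]
 [0.671 0.182 0.052]
 [0.489 0.19  0.052]
 [0.497 0.391 0.052]]
[[ 0.658  0.036  0.015]
 [ 0.519 -0.17   0.015]
 [ 0.531  0.05   0.015]]
[0.48198297 0.16817229 1.10949556]
```

View pics/zoom.png

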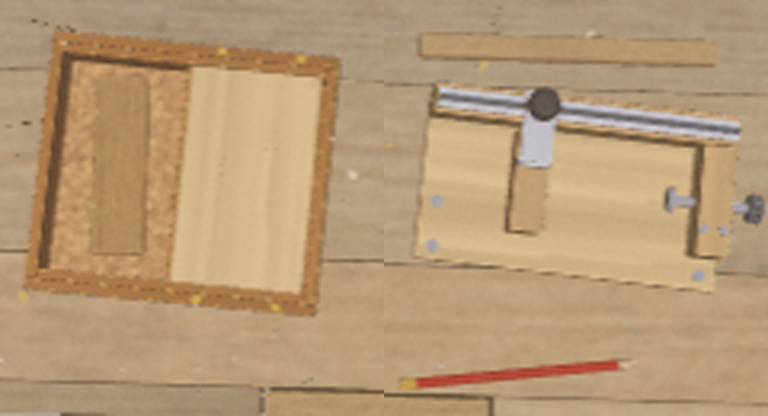

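```bash
cat > fit.py <<'E'
from h import *
from scipy.optimize import least_squares
cm=camera_model("top")
z=lambda l,x0:np.array([[x0+(u/3.2),140+v/3.2] for u,v in l])
bx=z([(57,33),(340,58),(316,314),(26,287)],205)
f=least_squares(lambda q:(proj(cm,frame(q[:2],q[2],[[92,102,52],[92,-102,52],[-92,-102,52],[-92,102,52]]))-bx).ravel(),[.585,.29,0])
print("box",f.x.round(4),"res",f.fun.round(1))
cv=z([(190,67),(322,78),(303,293),(171,281)],205); print("cover corners box frame z44")
P=at_z(cm,cv,.044)[:,:2]-f.x[:2]; a=np.radians(f.x[2]); print((P@np.array([[np.cos(a),-np.sin(a)],[np.sin(a),np.cos(a)]])*1e3).round(0))
bd=z([(48,84),(32,255),(329,291),(308,255),(341,258)],355)
m=[[62.5,110,50],[-62.5,110,15],[-62.5,-110,15],[-40,-86,45],[-40,-110,45]]
g=least_squares(lambda q:(proj(cm,frame(q[:2],q[2],m))-bd).ravel(),[.585,-.06,0],loss='soft_l1')
print("board",g.x.round(4),"res",(proj(cm,frame(g.x[:2],g.x[2],m))-bd).round(1).ravel())
st=z([(123,230),(159,233),(281,198)],355)
P=at_z(cm,st,[.0445,.0445,.03])[:,:2]-g.x[:2]; a=np.radians(g.x[2]); print("stop outer, inner, screw head (board)",(P@np.array([[np.cos(a),-np.sin(a)],[np.sin(a),np.cos(a)]])*1e3).round(1))
print("scoop",frame(f.x[:2],f.x[2],[0,-47,42]),"bay",frame(f.x[:2],f.x[2],[0,-47,14]))
E
python3 fit.py
```

```text
box [ 0.5837  0.2859 -3.5785] res [-0.6 -0.9  0.5 -0.4  0.2  0.7 -0.1  0.6]
cover corners box frame z44
[[ 76.   5.]
 [ 77. -89.]
 [-77. -91.]
 [-77.   3.]]
board [ 0.585  -0.0608 -4.2916] res [ 0.4 -0.6 -1.4  1.3 -0.5 -0.1  0.4 -0.1  0.5  0. ]
stop outer, inner, screw head (board) [[-36.5  47.5]
 [-35.9  21.8]
 [ -0.3 -66.7]]
scoop [[0.58072868 0.2389511  0.042     ]] bay [[0.58072868 0.2389511  0.014     ]]
```

The box fit residuals are under 1 px, the cover's centre is at y ≈ -43, the stop gap is about 108 mm and the screw stands out about 19 mm. All of these agree with the sizes given. I'm moving above the scoop now.

Request:
{"name": "drive_tool", "arguments": {
  "increments": [
    [[1,-0.5,0.5,0,0],[1,-1,1,0,0],[1,-1,1,0,0]]
  ]
}}

```text
time_s: 0.48
tcp_pos: [0.3508, -0.4444, 0.2372]
eef_rot: [180.0, -0.0, -154.0]
contact_force: [0.2, -0.6, 0.6]
gripper_width: 0.0878
gripper_force: 0.0
```

Request:
{"name": "drive_tool", "arguments": {
  "increments": [
    [[1,-0.5,0.5,0,0],[1,-1,1,0,0],[1,-1,1,0,0]]
  ]
}}

```text
time_s: 0.85
tcp_pos: [0.4063, -0.2839, 0.2375]
eef_rot: [180.0, 0.0, -154.0]
contact_force: [1.3, -0.8, 0.9]
gripper_width: 0.0877
gripper_force: 0.0
```

Request:
{"name": "drive_tool", "arguments": {
  "increments": [
    [[1,-0.5,0.5,0,0],[1,-1,1,0,0],[1,-1,1,0,0]]
  ]
}}

```text
time_s: 1.23
tcp_pos: [0.4618, -0.1235, 0.2376]
eef_rot: [180.0, 0.0, -154.0]
contact_force: [1.0, -0.2, 0.0]
gripper_width: 0.0878
gripper_force: 0.0
```

Request:
{"name": "drive_tool", "arguments": {
  "increments": [
    [[1,-0.5,0.5,0,0],[1,-1,1,0,0],[1,-1,1,0,0]]
  ]
}}

```text
time_s: 1.6
tcp_pos: [0.5172, 0.0371, 0.2374]
eef_rot: [180.0, -0.0, -154.0]
contact_force: [0.5, 0.7, -0.1]
gripper_width: 0.088
gripper_force: 0.0
```

Request:
{"name": "drive_tool", "arguments": {
  "increments": [
    [[1,-0.5,0.5,0,0],[1,-1,1,0,0],[1,-1,1,0,0]]
  ]
}}

```text
time_s: 1.98
tcp_pos: [0.5726, 0.1975, 0.237]
eef_rot: [180.0, -0.0, -154.0]
contact_force: [1.1, -0.1, 0.8]
gripper_width: 0.0872
gripper_force: 0.0
```

Request:
{"name": "drive_tool", "arguments": {
  "increments": [
    [[1,-0.23,0.3,0,-0.08],[1,-0.23,0.3,0,-0.1],[1,-0.23,0.3,0,-0.12],[1,-0.23,0.3,0,-0.15],[1,-0.23,0.3,0,-0.168]]
  ]
}}

```text
time_s: 2.6
tcp_pos: [0.5811, 0.2395, 0.237]
eef_rot: [180.0, -0.0, -100.0]
contact_force: [0.9, -0.4, -0.3]
gripper_width: 0.0876
gripper_force: 0.0
```

Request:
{"name": "drive_tool", "arguments": {
  "increments": [
    [[1,0,0,0,0],[1,0,0,0,0]]
  ]
}}

```text
time_s: 2.85
tcp_pos: [0.5813, 0.2394, 0.2373]
eef_rot: [180.0, -0.0, -100.6]
contact_force: [-0.0, -0.8, -0.8]
gripper_width: 0.0876
gripper_force: 0.0
```

Run:
```python
from h import *
cm=camera_model("wrist"); im=capture("wrist")
cv2.imwrite("pics/w1.png",im[:,:,::-1])
import pickle; pickle.dump(cm,open("w1.pkl","wb"))
print(ray(cm,[[320,200]]))
print(at_z(camera_model("top"),[[264,131],[330,133],[400,133]],.15).round(3))
```

```text
(array([0.56859561, 0.16644987, 0.38459116]), array([[ 0.06195187,  0.25909966, -0.96395981]]))
[[ 0.705  0.278  0.15 ]
 [ 0.705  0.141  0.15 ]
 [ 0.71  -0.004  0.15 ]]
```

View pics/w1.png

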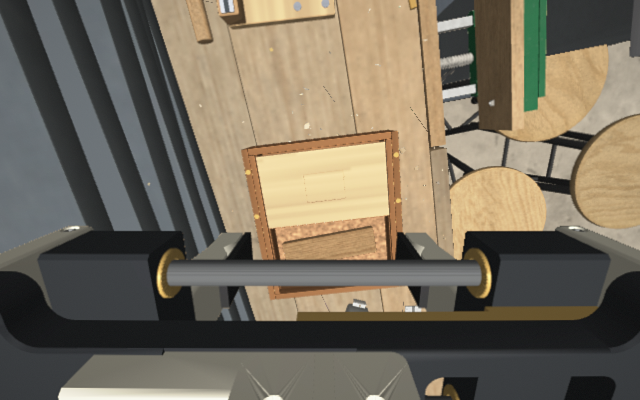

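The wrist view shows the box with the cover's scoop outlined at about (305,178) to (344,200). The stacked panels are to the left, with their near edge running from (150,0) to (235,235). I'll measure the scoop and the panel edge.

Run:
```python
from h import *
import pickle
cm=pickle.load(open("w1.pkl","rb")); o=[.5837,.2859];a=np.radians(-3.5785)
M=np.array([[np.cos(a),-np.sin(a)],[np.sin(a),np.cos(a)]])
P=at_z(cm,[[305,179],[342,176],[345,199],[307,202]],.0435); print("scoop",P.round(4),P.mean(0),((P[:,:2]-o)@M*1e3).round(1))
P=at_z(cm,[[244,150],[397,131]],.052); print("box corners",((P[:,:2]-o)@M*1e3).round(1))
for z in(0,.05,.1,.15,.2): print(z,at_z(cm,[[165,55],[200,150],[225,215]],z)[:,:2].round(3).ravel(),at_z(camera_model("top"),[[264,131],[330,133]],z)[:,:2].round(3).ravel())
im=cv2.imread("pics/w1.png")
cv2.imwrite("pics/w1z.png",cv2.resize(im[120:240,180:420],None,fx=3,fy=3,interpolation=cv2.INTER_CUBIC))
```

```text
scoop [[0.6037 0.2284 0.0435]
 [0.5583 0.2331 0.0435]
 [0.5594 0.2626 0.0435]
 [0.6071 0.2577 0.0435]] [0.5821225  0.24544589 0.0435    ] [[ 23.5 -56.1]
 [-22.1 -54.3]
 [-22.8 -24.8]
 [ 25.1 -26.7]]
box corners [[  88.7 -100.4]
 [ -89.7 -100.3]]
0 [0.748 0.051 0.74  0.171 0.732 0.267] [0.739 0.295 0.74  0.137]
0.05 [0.725 0.066 0.717 0.171 0.711 0.254] [0.728 0.289 0.728 0.138]
0.1 [0.701 0.081 0.695 0.17  0.689 0.241] [0.716 0.284 0.716 0.14 ]
0.15 [0.678 0.096 0.673 0.169 0.668 0.228] [0.705 0.278 0.705 0.141]
0.2 [0.655 0.111 0.651 0.169 0.647 0.215] [0.693 0.272 0.693 0.143]
```

View pics/w1z.png

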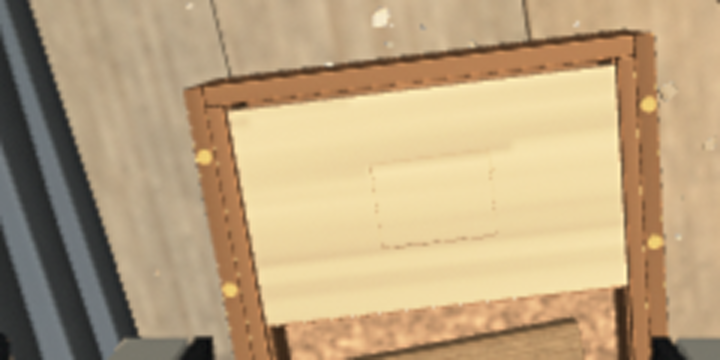

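Request:
{"name": "drive_tool", "arguments": {
  "increments": [
    [[-1,-0.03,0,0.4,-0.0194],[-1,-0.03,0,0.8,-0.0194],[-1,-0.03,0,1,-0.0194],[-1,-0.03,0,1,-0.0194]]
  ],
  "squeeze": 10
}}

```text
time_s: 3.4
tcp_pos: [0.581, 0.2422, 0.1155]
eef_rot: [179.8, -0.2, -93.5]
contact_force: [0.7, 0.3, -0.1]
gripper_width: 0.0532
gripper_force: 0.0
```

Request:
{"name": "drive_tool", "arguments": {
  "increments": [
    [[-1,0,0,0.3,0],[-1,0,0,0.48,0],[-1,0,0,0.48,0],[-1,0,0,0.48,0]]
  ]
}}

```text
time_s: 3.9
tcp_pos: [0.5831, 0.2437, 0.0619]
eef_rot: [-179.9, 0.1, -93.4]
contact_force: [0.3, -0.7, 0.3]
gripper_width: 0.0134
gripper_force: 0.0
```

Request:
{"name": "drive_tool", "arguments": {
  "increments": [
    [[-1,0,0,0,0],[-1,0,0,0.02,0],[-1,0,0,0.04,0],[-1,0,0,0.055,0],[-1,0,0,0.055,0]]
  ]
}}

```text
time_s: 4.53
tcp_pos: [0.582, 0.243, 0.0534]
eef_rot: [180.0, -0.0, -93.4]
contact_force: [-1.4, -0.2, 2.1]
gripper_width: 0.0003
gripper_force: 0.9
```

Request:
{"name": "drive_tool", "arguments": {
  "increments": [
    [[-1,0,0,0.006,0],[-1,0,0,0.006,0]]
  ]
}}

```text
time_s: 4.78
tcp_pos: [0.582, 0.243, 0.0533]
eef_rot: [-180.0, -0.0, -93.3]
contact_force: [-2.2, -0.2, 7.9]
gripper_width: 0.0007
gripper_force: 3.6
```

Request:
{"name": "drive_tool", "arguments": {
  "increments": [
    [[-1,-0.04,0,0,0],[-1,-0.08,0,0,0],[-1,-0.13,0,0,0],[-1,-0.18,0,0,0]]
  ]
}}

```text
time_s: 5.28
tcp_pos: [0.5835, 0.2634, 0.0533]
eef_rot: [180.0, -0.1, -93.4]
contact_force: [-0.7, -5.8, 7.3]
gripper_width: 0.0004
gripper_force: 4.5
```

Request:
{"name": "drive_tool", "arguments": {
  "increments": [
    [[-1,-0.08,0,0,0],[-1,-0.18,0,0,0],[-1,-0.28,0,0,0],[-1,-0.38,0,0,0],[-1,-0.48,0,0,0]]
  ]
}}

```text
time_s: 5.9
tcp_pos: [0.5869, 0.321, 0.0533]
eef_rot: [180.0, -0.1, -93.4]
contact_force: [-0.5, -6.3, 7.6]
gripper_width: 0.0008
gripper_force: 4.7
```

Request:
{"name": "drive_tool", "arguments": {
  "increments": [
    [[-1,-0.02,0,0,0],[-1,-0.04,0,0,0],[-1,-0.06,0,0,0]]
  ]
}}

```text
time_s: 6.28
tcp_pos: [0.5873, 0.3279, 0.0533]
eef_rot: [180.0, -0.1, -93.4]
contact_force: [-0.1, -5.9, 7.7]
gripper_width: 0.0005
gripper_force: 4.8
```

Request:
{"name": "drive_tool", "arguments": {
  "increments": [
    [[-1,0,0,-0.2,0],[0,0,0,-0.5,0],[0.3,0.3,0,-0.9,0],[0.3,0.8,0,-0.9,0],[0.3,0.8,0,-0.9,0]]
  ]
}}

```text
time_s: 6.9
tcp_pos: [0.581, 0.2304, 0.1615]
eef_rot: [-180.0, 0.0, -93.5]
contact_force: [0.5, 0.6, -0.3]
gripper_width: 0.0349
gripper_force: 0.0
```

Run:
```python
from h import *
import pickle
print(r.get_state()["tcp_pos"])
cm=camera_model("wrist"); im=capture("wrist"); pickle.dump(cm,open("w2.pkl","wb"))
cv2.imwrite("pics/w2.png",im[:,:,::-1])
```

```text
[0.580985   0.23037171 0.161519  ]
```

View pics/w2.png

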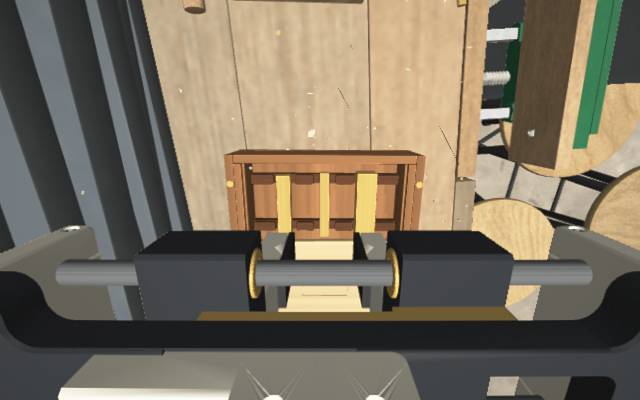

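The bay is uncovered. The bars are about 14 px (left), 9 px (middle) and 20 px (right) wide, so bar_20 is the right one. It spans columns 357–377, and its -y end is at row 174.

Run:
```python
from h import *
import pickle
cm=pickle.load(open("w2.pkl","rb")); o=[.5837,.2859];a=np.radians(-3.5785)
M=np.array([[np.cos(a),-np.sin(a)],[np.sin(a),np.cos(a)]])
P=at_z(cm,[[357,174],[375,174],[357,225],[378,225]],.034); print(P.round(4),((P[:,:2]-o)@M*1e3).round(1))
P=at_z(cm,[[230,154],[421,154]],.052); print("box corners",((P[:,:2]-o)@M*1e3).round(1))
print(frame(o,-3.58,[-42,-47,14]))
im=cv2.imread("pics/w2.png")
cv2.imwrite("pics/w2z.png",cv2.resize(im[140:320,220:430],None,fx=3.3,fy=3.3,interpolation=cv2.INTER_CUBIC))
```

```text
[[0.5476 0.2075 0.034 ]
 [0.5299 0.2086 0.034 ]
 [0.5492 0.261  0.034 ]
 [0.5274 0.2623 0.034 ]] [[-31.1 -80.5]
 [-48.9 -80.5]
 [-32.9 -27. ]
 [-54.7 -27. ]]
box corners [[  86.5 -101.9]
 [ -86.3 -102.2]]
[[0.53884718 0.24161429 0.014     ]]
```

View pics/w2z.png

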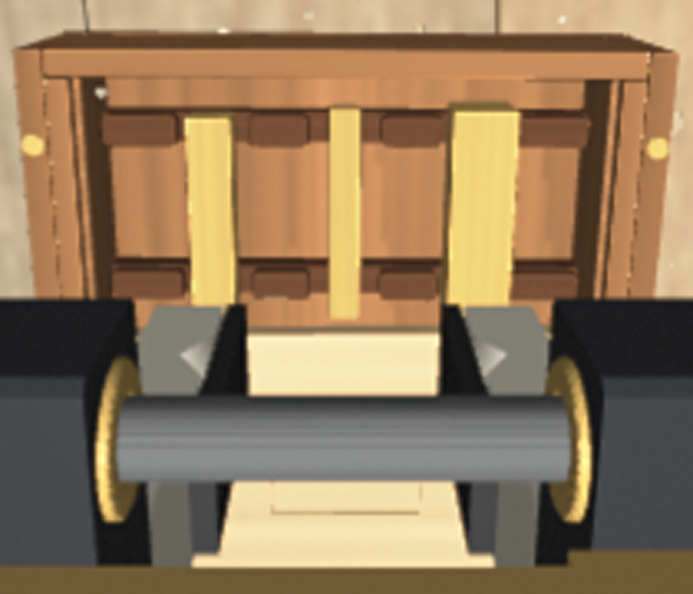

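Request:
{"name": "drive_tool", "arguments": {
  "increments": [
    [[-0.43,-0.08,0.351,0,0],[-0.43,-0.08,0.351,0.4,0],[-0.43,-0.08,0.351,0.8,0],[-0.43,-0.08,0.351,0.8,0],[-0.43,-0.08,0.351,0.8,0]]
  ]
}}

```text
time_s: 7.58
tcp_pos: [0.5409, 0.2465, 0.0657]
eef_rot: [-179.9, 0.0, -93.3]
contact_force: [-0.3, 1.4, 1.0]
gripper_width: 0.0248
gripper_force: 0.0
```

Request:
{"name": "drive_tool", "arguments": {
  "increments": [
    [[-0.43,0,0,0,0],[-0.43,0,0,0,0]]
  ]
}}

```text
time_s: 7.82
tcp_pos: [0.5407, 0.2461, 0.0662]
eef_rot: [-179.9, 0.1, -93.4]
contact_force: [-0.1, 0.1, 0.2]
gripper_width: 0.025
gripper_force: 0.0
```

Request:
{"name": "drive_tool", "arguments": {
  "increments": [
    [[-0.43,0.03,0.008,0,0],[-0.43,0.03,0.008,0.1,0],[-0.43,0.03,0.008,0.18,0],[-0.43,0.03,0.008,0.18,0]]
  ]
}}

```text
time_s: 8.32
tcp_pos: [0.5381, 0.2414, 0.0416]
eef_rot: [179.9, -0.1, -93.4]
contact_force: [0.2, 0.5, 0.3]
gripper_width: 0.0251
gripper_force: 0.0
```

Run:
```python
from h import *
im=capture("wrist"); s=r.get_state();print(s["tcp_pos"],s["contact_force"])
cv2.imwrite("pics/w3.png",cv2.resize(im[140:320,200:440,::-1],None,fx=3,fy=3))
```

```text
[0.5384783  0.24166151 0.0421872 ] [-0.20193403 -0.7605377   0.30746992]
```

View pics/w3.png

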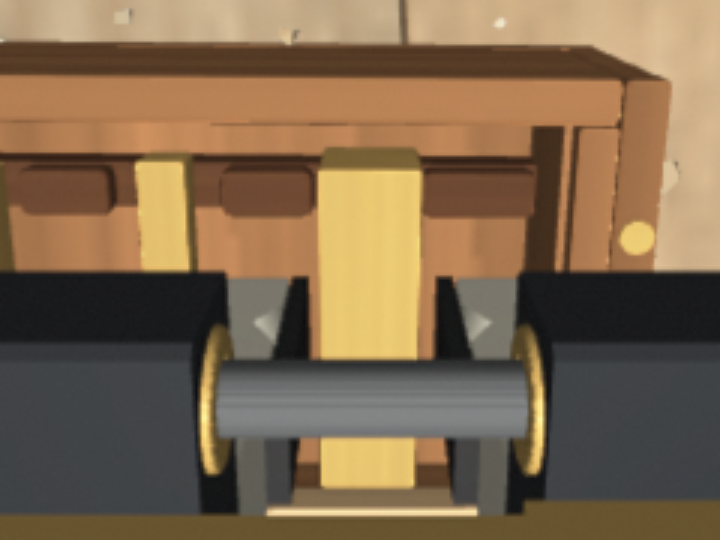

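The open fingers straddle bar_20, which spans columns 318–420 of the crop. It sits about 1.4 mm to the +x side of centre, with its ends at crop rows 168 and 488. Next I'll find its y centre.

Run:
```python
from h import *
cm=camera_model("wrist")
P=at_z(cm,[[200+318/3,140+168/3],[200+420/3,140+168/3],[200+320/3,140+488/3],[200+415/3,140+488/3]],.034);print(P.round(4),P.mean(0))
```

```text
[[0.5474 0.2074 0.034 ]
 [0.5281 0.2085 0.034 ]
 [0.5522 0.2775 0.034 ]
 [0.5321 0.2787 0.034 ]] [0.53995144 0.24305276 0.034     ]
```

Request:
{"name": "drive_tool", "arguments": {
  "increments": [
    [[-0.43,-0.012,-0.013,0.03,0],[-0.43,-0.012,-0.013,0.09,0],[-0.43,-0.012,-0.013,0.15,0],[-0.43,-0.012,-0.013,0.178,0],[-0.43,-0.012,-0.013,0.178,0]]
  ]
}}

```text
time_s: 9.0
tcp_pos: [0.5403, 0.2432, 0.0213]
eef_rot: [180.0, -0.0, -93.4]
contact_force: [-0.1, -0.0, 0.5]
gripper_width: 0.0251
gripper_force: 0.0
```

Request:
{"name": "drive_tool", "arguments": {
  "increments": [
    [[-0.7,0,0,0,0],[-0.7,0,0,0,0],[-0.7,0,0,0,0],[-0.7,0,0,0,0]]
  ],
  "squeeze": 25
}}

```text
time_s: 9.5
tcp_pos: [0.5404, 0.2433, 0.0217]
eef_rot: [180.0, -0.0, -93.4]
contact_force: [-1.0, 0.1, -0.6]
gripper_width: 0.0196
gripper_force: 25.0
```

Request:
{"name": "drive_tool", "arguments": {
  "increments": [
    [[-0.7,0,0,-0.1,0],[-0.7,0,0,-0.25,0],[-0.7,0,0,-0.5,0],[-0.7,0,0,-0.8,0],[-0.7,0,0,-0.8,0]]
  ]
}}

```text
time_s: 10.12
tcp_pos: [0.5423, 0.2447, 0.1218]
eef_rot: [-179.7, 0.3, -93.3]
contact_force: [0.2, 0.5, -1.9]
gripper_width: 0.0197
gripper_force: 25.0
```

Request:
{"name": "drive_tool", "arguments": {
  "increments": [
    [[-0.7,0.3,0,0,0],[-0.7,0.6,-0.1,0,0],[-0.7,1,-0.2,0,0]]
  ]
}}

```text
time_s: 10.5
tcp_pos: [0.5574, 0.1215, 0.1177]
eef_rot: [-180.0, 0.0, -93.3]
contact_force: [0.7, 0.4, -2.1]
gripper_width: 0.0195
gripper_force: 25.0
```

Request:
{"name": "drive_tool", "arguments": {
  "increments": [
    [[-0.7,0.4,0,0,0],[-0.7,0.8,-0.1,0,0],[-0.7,1,-0.2,0,0]]
  ]
}}

```text
time_s: 10.88
tcp_pos: [0.5737, -0.0014, 0.1176]
eef_rot: [180.0, -0.0, -93.5]
contact_force: [0.3, 0.9, -1.4]
gripper_width: 0.0198
gripper_force: 25.0
```

Request:
{"name": "drive_tool", "arguments": {
  "increments": [
    [[-0.7,0.35,-0.06,0,-0.02],[-0.7,0.69,-0.12,0,-0.05],[-0.7,0.69,-0.12,0,-0.08],[-0.7,0.69,-0.12,0,-0.11],[-0.7,0.69,-0.12,0,-0.14]]
  ]
}}

```text
time_s: 11.5
tcp_pos: [0.5834, -0.0829, 0.1173]
eef_rot: [180.0, 0.0, -42.9]
contact_force: [0.1, -0.1, -2.2]
gripper_width: 0.02
gripper_force: 25.0
```

Request:
{"name": "drive_tool", "arguments": {
  "increments": [
    [[-0.7,0,0,0,-0.03],[-0.7,0,0,0,-0.06],[-0.7,0,0,0,-0.09],[-0.7,0,0,0,-0.107],[-0.7,0,0,0,-0.107]]
  ]
}}

```text
time_s: 12.12
tcp_pos: [0.5835, -0.0826, 0.1174]
eef_rot: [180.0, 0.0, -4.7]
contact_force: [-0.7, 0.1, -2.0]
gripper_width: 0.0198
gripper_force: 25.0
```

Run:
```python
from h import *
import pickle
s=r.get_state();print(s["tcp_pos"],s["eef_rot"],s["joints"])
cm=camera_model("wrist");im=capture("wrist");pickle.dump(cm,open("w4.pkl","wb"))
cv2.imwrite("pics/w4.png",im[:,:,::-1])
```

```text
[ 0.58350211 -0.08261452  0.11742415] [ 1.79998888e+02  3.38264079e-02 -4.72235497e+00] [ 1.09294810e+01  1.85641103e+01 -1.93081576e+01 -1.02000381e-02
 -5.21606047e+01  7.43544238e+01]
```

View pics/w4.png

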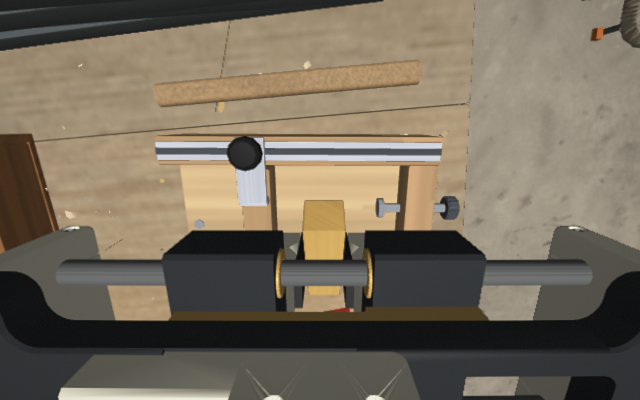

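The wrist view shows the held bar (columns 304–345) centred between the stop, whose inner edge is near column 271, and the screw head, whose front is at (376,208). The board is square to the tool.

Run:
```python
from h import *
import pickle
cm=pickle.load(open("w4.pkl","rb"))
o=np.array([.585,-.0608]);a=np.radians(-4.29);M=np.array([[np.cos(a),-np.sin(a)],[np.sin(a),np.cos(a)]])
B=lambda uv,z:((at_z(cm,uv,z)[:,:2]-o)@M*1e3).round(1)
print("head",B([[376,199],[376,208],[376,217]],[.025,.03,.025]))
print("stop inner top",B([[270,215],[275,215]],[.0445,.015]))
print("fence ends top",B([[156,141],[442,139],[156,159],[442,160]],.05))
print("end block inner",B([[404,166],[401,228]],.045))
print("bar",B([[304,201],[343,201],[302,295],[342,295]],.13))
```

```text
head [[  8.5 -69.3]
 [  1.8 -68.7]
 [ -8.2 -70.1]]
stop inner top [[ 0.8 21. ]
 [-9.  22.3]]
fence ends top [[  61.5  101.9]
 [  61.4 -111.8]
 [  48.1  104.2]
 [  45.8 -113.5]]
end block inner [[ 40.6 -86.3]
 [-11.2 -87.4]]
bar [[ 36.5 -13.6]
 [ 36.3 -32.9]
 [-17.  -11.1]
 [-17.2 -33. ]]
```

Request:
{"name": "drive_tool", "arguments": {
  "increments": [
    [[-0.7,0,0.013,0.2,-0.001],[-0.7,0,0.013,0.45,-0.001],[-0.7,0,0.013,0.65,-0.001],[-0.7,0,0.013,0.73,-0.001],[-0.7,0,0.013,0.73,-0.001]]
  ]
}}

```text
time_s: 12.8
tcp_pos: [0.587, -0.0843, 0.0326]
eef_rot: [180.0, -0.3, -4.4]
contact_force: [1.4, -2.1, 10.9]
gripper_width: 0.0198
gripper_force: 25.0
```

Request:
{"name": "drive_tool", "arguments": {
  "increments": [
    [[-0.7,0,0,0.015,0],[-0.7,0,0,0.03,0],[-0.7,0,0,0.042,0],[-0.7,0,0,0.042,0]]
  ]
}}

```text
time_s: 13.3
tcp_pos: [0.5878, -0.0844, 0.0308]
eef_rot: [180.0, -0.5, -4.3]
contact_force: [-7.9, 0.7, 37.8]
gripper_width: 0.0196
gripper_force: 25.0
```

Request:
{"name": "drive_tool", "arguments": {
  "increments": [
    [[-0.7,0,0,-0.06,0],[-0.7,0,0,-0.1,0],[-0.7,0,0,-0.1,0]]
  ]
}}

```text
time_s: 13.68
tcp_pos: [0.5837, -0.0841, 0.0369]
eef_rot: [-180.0, 0.0, -4.4]
contact_force: [0.4, -0.2, -2.2]
gripper_width: 0.0199
gripper_force: 25.0
```

Run:
```python
from h import *
s=r.get_state();print(s["tcp_pos"],s["eef_rot"],s["contact_force"],s["moment"])
im=capture("wrist"); im2=capture("side")
a=cv2.resize(im[100:330,100:500],(800,460)); b=cv2.resize(im2[150:220,265:385],(240,140),interpolation=cv2.INTER_CUBIC)
a[:140,:240]=b
cv2.imwrite("pics/w5.png",a[:,:,::-1])
```

```text
[ 0.58365895 -0.08412163  0.03693775] [-1.79999269e+02  8.12693453e-03 -4.35469143e+00] [ 0.35222087 -0.16323795 -2.22367958] [-0.08857991  0.11296356 -0.04005689]
```

View pics/w5.png

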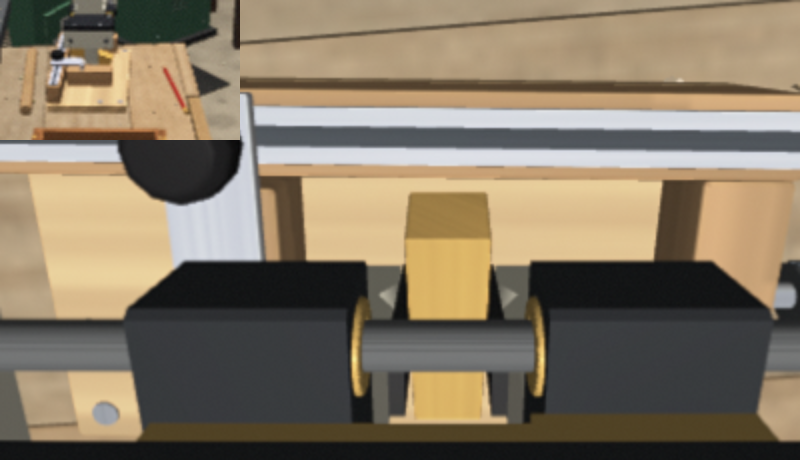

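The bar appears tilted in the grip: too much of its +x end face shows, at crop rows 193–238. I'll fit the tilt.

Run:
```python
from h import *
from scipy.optimize import least_squares
import pickle
def fit(cm,tcp,uv):
    # bar frame: x along length (world ~board x), pivot; params: cx (mm), zc (height of bar centre), tilt
    def P(q):
        t=np.radians(q[1]); R=np.array([[np.cos(t),0,-np.sin(t)],[0,1,0],[np.sin(t),0,np.cos(t)]])
        c=np.array([[35,10,10],[35,-10,10],[35,10,-10],[35,-10,-10.],[-35,10,10],[-35,-10,10]])@R.T+[q[0],q[3],q[2]]
        w=frame(tcp,-4.35,c); return w
    f=least_squares(lambda q:np.r_[(proj(cm,P(q))-uv).ravel()],[0,0,tcp[2]*1e3,0]); print(f.x.round(1),f.fun.round(1))
tcp=r.get_state()["tcp_pos"]
fit(camera_model("wrist"),tcp,np.array([[303,219],[345,219],[304,196.5],[343.5,196.5],[306,309],[341,309]]))
```

```text
[-0.1 18.8 37.1 -1.3] [-0.4  0.3  0.   0.3  0.9 -0.5 -0.8 -0.5  1.4  0.2 -1.   0.2]
```

Request:
{"name": "drive_tool", "arguments": {
  "increments": [
    [[-0.7,0,0,0,0],[-0.7,0,0,0.015,0],[-0.7,0,0,0.03,0],[-0.7,0,0,0.045,0],[-0.7,0,0,0.045,0]]
  ],
  "squeeze": 4
}}

```text
time_s: 14.4
tcp_pos: [0.5837, -0.0841, 0.0315]
eef_rot: [180.0, 0.0, -4.3]
contact_force: [0.3, 0.6, -1.7]
gripper_width: 0.0198
gripper_force: 4.0
```

Request:
{"name": "drive_tool", "arguments": {
  "increments": [
    [[-0.7,0,0,0.01,0],[-0.7,0,0,0.02,0],[-0.7,0,0,0.03,0],[-0.7,0,0,0.03,0]]
  ]
}}

```text
time_s: 14.9
tcp_pos: [0.5841, -0.0841, 0.0281]
eef_rot: [-180.0, -0.0, -4.3]
contact_force: [1.3, 0.5, -0.2]
gripper_width: 0.0199
gripper_force: 4.0
```

Request:
{"name": "drive_tool", "arguments": {
  "increments": [
    [[-0.55,0,0,0,0],[-0.34,0,0,0,0],[-0.34,0,0,0,0],[-0.34,0,0,0,0]]
  ]
}}

```text
time_s: 15.4
tcp_pos: [0.5834, -0.0842, 0.0279]
eef_rot: [180.0, 0.0, -4.3]
contact_force: [-0.6, -0.6, -0.3]
gripper_width: 0.029
gripper_force: 0.0
```

Request:
{"name": "drive_tool", "arguments": {
  "increments": [
    [[-0.34,0,0,-0.1,0],[-0.34,0,0,-0.3,0],[-0.34,0,0,-0.6,0],[-0.34,0,0,-0.9,0],[-0.34,0,0,-0.9,0]]
  ]
}}

```text
time_s: 16.02
tcp_pos: [0.5858, -0.084, 0.1403]
eef_rot: [-179.9, -0.4, -4.3]
contact_force: [0.2, 0.4, -0.4]
gripper_width: 0.0288
gripper_force: 0.0
```

Run:
```python
from h import *
import pickle
s=r.get_state();print(s["tcp_pos"],s["contact_force"])
w=cv2.imread("pics/w4.png"); print("brass/end/board colours BGR",w[240,322],w[210,322],w[185,300])
cm=camera_model("wrist");im=capture("wrist");pickle.dump((cm,s["tcp_pos"]),open("w6.pkl","wb"))
cv2.imwrite("pics/w6.png",im[:,:,::-1])
h=cv2.cvtColor(im,cv2.COLOR_RGB2HSV)
print("now hsv brass old",cv2.cvtColor(w,cv2.COLOR_BGR2HSV)[[240,210,185],[322,322,300]])
# predicted flat bar outline at board centre (0,-24)
p=proj(cm,frame([.585,-.0608],-4.3,[[35,-14,35],[35,-34,35],[-35,-14,35],[-35,-34,35],[35,-14,15],[35,-34,15]]));print(p.round(0))
for v in (180,190,200,210,220,230,240,250): print(v,[tuple(int(k) for k in h[v,u]) for u in range(290,366,6)])
```

```text
[ 0.58581455 -0.08400247  0.14027299] [ 0.18594161  0.37334814 -0.39038187]
brass/end/board colours BGR [ 99 175 214] [ 83 150 188] [141 187 218]
now hsv brass old [[ 20 137 214]
 [ 19 142 188]
 [ 18  90 218]]
[[312. 171.]
 [334. 171.]
 [313. 242.]
 [334. 242.]
 [313. 167.]
 [334. 167.]]
180 [(18, 91, 216), (17, 90, 216), (18, 90, 215), (18, 90, 215), (20, 134, 209), (20, 138, 211), (20, 137, 216), (20, 137, 214), (18, 90, 215), (18, 90, 215), (18, 91, 214), (18, 91, 214), (18, 91, 214)]
190 [(18, 90, 219), (18, 88, 219), (18, 90, 219), (18, 88, 219), (20, 134, 208), (20, 137, 211), (20, 136, 216), (20, 136, 215), (18, 90, 221), (18, 90, 221), (18, 89, 221), (18, 88, 221), (18, 88, 222)]
200 [(20, 84, 231), (20, 85, 231), (19, 85, 231), (20, 85, 230), (19, 136, 203), (20, 136, 214), (20, 137, 216), (20, 138, 215), (19, 86, 231), (20, 85, 230), (20, 85, 230), (20, 85, 230), (19, 86, 230)]
210 [(18, 91, 215), (18, 90, 217), (18, 91, 216), (18, 91, 216), (19, 133, 207), (20, 136, 213), (20, 136, 215), (20, 136, 216), (18, 90, 215), (18, 90, 216), (18, 91, 216), (18, 91, 216), (18, 90, 215)]
220 [(18, 91, 202), (18, 90, 202), (18, 90, 203), (18, 90, 203), (20, 134, 203), (20, 136, 214), (20, 138, 215), (20, 137, 214), (18, 91, 204), (18, 91, 205), (18, 91, 205), (18, 90, 205), (18, 90, 205)]
230 [(18, 91, 212), (18, 90, 213), (18, 91, 212), (18, 91, 213), (22, 128, 214), (20, 136, 214), (20, 138, 215), (20, 138, 213), (18, 90, 216), (18, 90, 217), (18, 90, 220), (18, 91, 219), (18, 90, 220)]
240 [(25, 30, 95), (0, 0, 16), (18, 89, 224), (19, 88, 223), (19, 87, 222), (19, 88, 222), (18, 89, 223), (18, 88, 222), (19, 88, 222), (19, 88, 222), (90, 34, 15), (30, 28, 54), (24, 27, 93)]
250 [(30, 15, 17), (135, 28, 18), (18, 91, 214), (18, 90, 212), (18, 91, 214), (18, 91, 214), (18, 91, 213), (18, 91, 214), (18, 90, 215), (18, 90, 215), (60, 18, 14), (90, 17, 15), (24, 28, 144)]
```

Run:
```python
from h import *
import pickle
cm,_=pickle.load(open("w6.pkl","rb"))
h=cv2.cvtColor(cv2.imread("pics/w6.png"),cv2.COLOR_BGR2HSV)
m=cv2.inRange(h,(17,115,150),(24,165,255)); m[:150]=0;m[260:]=0;m[:,:290]=0;m[:,360:]=0
c=max(cv2.findContours(m,0,2)[0],key=cv2.contourArea); print(cv2.boundingRect(c))
o=np.array([.585,-.0608]);a=np.radians(-4.29);M=np.array([[np.cos(a),-np.sin(a)],[np.sin(a),np.cos(a)]])
B=lambda uv,z:((at_z(cm,uv,z)[:,:2]-o)@M*1e3).round(1)
for v in(180,200,220,230):
    u=np.where(m[v])[0]; print(v,u.min(),u.max(),B([[u.min(),v],[u.max()+1,v]],.035).ravel())
u=np.where(m[:,325])[0];print("ends",B([[325,u.min()],[325,u.max()+1]],.035).ravel(),u.min(),u.max())
for rr in (190,205): print(rr,[tuple(int(k) for k in h[rr,u]) for u in list(range(256,280,2))],[tuple(int(k) for k in h[rr,u]) for u in range(360,384,2)])
```

```text
(313, 164, 22, 73)
180 314 334 [ 26.4 -15.4  26.5 -34.6]
200 314 334 [  7.5 -15.3   7.6 -34.8]
220 314 334 [-12.1 -15.1 -12.1 -35. ]
230 314 334 [-22.2 -15.  -22.2 -35.2]
ends [ 40.1 -25.4 -29.4 -25.6] 165 236
190 [(111, 15, 216), (110, 14, 219), (111, 16, 218), (111, 15, 215), (113, 14, 213), (113, 15, 218), (113, 15, 218), (120, 5, 152), (16, 106, 183), (16, 110, 111), (17, 111, 87), (17, 104, 96)] [(18, 90, 222), (18, 88, 222), (18, 87, 222), (19, 87, 222), (19, 88, 222), (18, 88, 223), (19, 88, 222), (19, 88, 222), (18, 88, 222), (19, 87, 223), (19, 87, 223), (18, 88, 223)]
205 [(16, 104, 194), (15, 102, 195), (16, 103, 196), (16, 101, 196), (16, 103, 195), (16, 103, 196), (16, 103, 196), (16, 104, 191), (16, 103, 186), (17, 108, 144), (16, 111, 87), (16, 109, 84)] [(18, 90, 217), (18, 90, 217), (18, 90, 217), (18, 90, 217), (18, 91, 219), (18, 73, 129), (120, 4, 72), (109, 17, 167), (108, 15, 165), (108, 18, 169), (110, 18, 169), (109, 17, 169)]
```

Request:
{"name": "drive_tool", "arguments": {
  "increments": [
    [[-1,0,-0.4,0,0],[-1,0,-0.84,0,0],[-1,0,-0.84,0,0],[-1,0,-0.84,0,0]]
  ],
  "squeeze": 10
}}

```text
time_s: 16.58
tcp_pos: [0.5907, 0.0165, 0.1354]
eef_rot: [180.0, 0.1, -4.3]
contact_force: [-0.1, -0.5, 0.5]
gripper_width: 0.0008
gripper_force: 0.0
```

Request:
{"name": "drive_tool", "arguments": {
  "increments": [
    [[-1,0,0,0.3,0],[-1,0,0,0.6,0],[-1,0,0,0.7,0],[-1,0,0,0.7,0]]
  ]
}}

```text
time_s: 17.08
tcp_pos: [0.5909, 0.0155, 0.0516]
eef_rot: [179.9, 0.1, -4.4]
contact_force: [0.4, -0.8, 0.6]
gripper_width: 0.0007
gripper_force: 0.0
```

Run:
```python
from h import *
s=r.get_state();print(s["tcp_pos"],s["eef_rot"],s["contact_force"],s["gripper_width"])
o=np.array([.585,-.0608]);a=np.radians(-4.29);M=np.array([[np.cos(a),-np.sin(a)],[np.sin(a),np.cos(a)]])
print("board",(s["tcp_pos"][:2]-o)@M*1e3)
cm=camera_model("top"); im=capture("top"); cv2.imwrite("pics/t7.png",im[:,:,::-1])
h=cv2.cvtColor(im,cv2.COLOR_RGB2HSV); p=proj(cm,frame(o,-4.29,[[38,-25,35],[-32,-25,35]]));print(p)
m=cv2.inRange(h,(17,115,120),(24,170,255)); m[:150]=0;m[240:]=0;m[:,:400]=0;m[:,450:]=0
v,u=np.where(m); print(len(v),u.mean(),v.mean(),v.min(),v.max(),u.min(),u.max())
B=lambda uv,z:((at_z(cm,uv,z)[:,:2]-o)@M*1e3).round(1)
print(B([[u.mean()+.5,v.mean()+.5]],.035))
```

```text
[0.59094719 0.0154947  0.05159385] [ 1.79948959e+02  8.84585446e-02 -4.35411570e+00] [ 0.43718803 -0.80541702  0.62806155] 0.0007435668788940649
board [ 0.22332925 76.5258123 ]
[[426.81161549 183.32241127]
 [424.3104117  213.48730118]]
11 417.54545454545456 211.1818181818182 210 212 401 421
[[-29.4 -10.3]]
```

Request:
{"name": "drive_tool", "arguments": {
  "increments": [
    [[-1,0,0,0.08,0],[-1,0,0,0.155,0],[-1,0,0,0.155,0]]
  ]
}}

```text
time_s: 17.5
tcp_pos: [0.5908, 0.0163, 0.0328]
eef_rot: [180.0, 0.1, -4.3]
contact_force: [-1.1, 0.0, 0.1]
gripper_width: 0.0005
gripper_force: 0.0
```

Request:
{"name": "drive_tool", "arguments": {
  "increments": [
    [[-1,0,0.04,0,0],[-1,0,0.08,0,0],[-1,0,0.12,0,0],[-1,0,0.16,0,0],[-1,0,0.2,0,0]]
  ]
}}

```text
time_s: 18.12
tcp_pos: [0.5896, -0.007, 0.0336]
eef_rot: [-179.9, -0.0, -4.3]
contact_force: [-1.2, 6.3, 0.7]
gripper_width: 0.0005
gripper_force: 3.2
```

Request:
{"name": "drive_tool", "arguments": {
  "increments": [
    [[-1,0,0.05,0,0],[-1,0,0.1,0,0],[-1,0,0.15,0,0],[-1,0,0.19,0,0]]
  ]
}}

```text
time_s: 18.62
tcp_pos: [0.5877, -0.0298, 0.0336]
eef_rot: [-179.9, -0.0, -4.3]
contact_force: [-2.1, 6.9, 2.3]
gripper_width: 0.0007
gripper_force: 3.3
```

Request:
{"name": "drive_tool", "arguments": {
  "increments": [
    [[-1,0,0.03,0,0],[-1,0,0.06,0,0],[-1,0,0.09,0,0],[-1,0,0.12,0,0]]
  ]
}}

```text
time_s: 19.12
tcp_pos: [0.5865, -0.0438, 0.0336]
eef_rot: [-179.9, -0.0, -4.3]
contact_force: [-2.7, 9.2, 2.1]
gripper_width: 0.0006
gripper_force: 4.2
```

Request:
{"name": "drive_tool", "arguments": {
  "increments": [
    [[-1,0,0.02,0,0],[-1,0,0.04,0,0],[-1,0,0.06,0,0],[-1,0,0.08,0,0]]
  ]
}}

```text
time_s: 19.62
tcp_pos: [0.5856, -0.0534, 0.0336]
eef_rot: [-179.9, 0.0, -4.3]
contact_force: [-2.8, 7.3, 1.9]
gripper_width: 0.0006
gripper_force: 4.2
```

Request:
{"name": "drive_tool", "arguments": {
  "increments": [
    [[-1,0,0.008,0,0],[-1,0,0.016,0,0]]
  ]
}}

```text
time_s: 19.88
tcp_pos: [0.5855, -0.0552, 0.0336]
eef_rot: [-179.9, 0.0, -4.3]
contact_force: [-3.8, 8.4, 2.4]
gripper_width: 0.0003
gripper_force: 4.2
```

Request:
{"name": "drive_tool", "arguments": {
  "increments": [
    [[-1,0,0.008,0,0],[-1,0,0.016,0,0]]
  ]
}}

```text
time_s: 20.12
tcp_pos: [0.5853, -0.0571, 0.0336]
eef_rot: [-179.9, 0.0, -4.3]
contact_force: [-3.5, 8.2, 2.8]
gripper_width: 0.0007
gripper_force: 4.2
```

Request:
{"name": "drive_tool", "arguments": {
  "increments": [
    [[-1,0,0.008,0,0],[-1,0,0.016,0,0],[-1,0,0.024,0,0]]
  ]
}}

```text
time_s: 20.5
tcp_pos: [0.5851, -0.06, 0.0336]
eef_rot: [-179.9, 0.0, -4.3]
contact_force: [-3.0, 7.8, 3.3]
gripper_width: 0.0005
gripper_force: 4.2
```

Request:
{"name": "drive_tool", "arguments": {
  "increments": [
    [[-1,0,0.006,0,0],[-1,0,0.012,0,0]]
  ]
}}

```text
time_s: 20.75
tcp_pos: [0.5849, -0.0614, 0.0336]
eef_rot: [-179.9, 0.0, -4.3]
contact_force: [-3.5, 8.2, 3.0]
gripper_width: 0.0006
gripper_force: 4.2
```

Request:
{"name": "drive_tool", "arguments": {
  "increments": [
    [[-1,0,0.006,0,0],[-1,0,0.012,0,0]]
  ]
}}

```text
time_s: 21.0
tcp_pos: [0.5848, -0.0629, 0.0336]
eef_rot: [-179.9, 0.0, -4.3]
contact_force: [-3.3, 7.7, 3.1]
gripper_width: 0.0005
gripper_force: 4.3
```

Request:
{"name": "drive_tool", "arguments": {
  "increments": [
    [[-1,0,0.005,0,0],[-1,0,0.01,0,0]]
  ]
}}

```text
time_s: 21.25
tcp_pos: [0.5847, -0.064, 0.0336]
eef_rot: [-179.9, 0.0, -4.3]
contact_force: [-3.5, 8.6, 3.2]
gripper_width: 0.0003
gripper_force: 4.3
```

Request:
{"name": "drive_tool", "arguments": {
  "increments": [
    [[-1,0,0.004,0,0],[-1,0,0.008,0,0]]
  ]
}}

```text
time_s: 21.5
tcp_pos: [0.5846, -0.065, 0.0336]
eef_rot: [-179.9, 0.0, -4.3]
contact_force: [-2.8, 8.2, 3.7]
gripper_width: 0.0002
gripper_force: 4.3
```

Request:
{"name": "drive_tool", "arguments": {
  "increments": [
    [[-1,0,0.004,0,0],[-1,0,0.008,0,0]]
  ]
}}

```text
time_s: 21.75
tcp_pos: [0.5846, -0.066, 0.0336]
eef_rot: [-179.9, 0.0, -4.3]
contact_force: [-2.9, 8.5, 3.8]
gripper_width: 0.0006
gripper_force: 4.3
```

Run:
```python
from h import *
cm=camera_model("wrist");im=capture("wrist"); cv2.imwrite("pics/w8.png",im[:,:,::-1])
h=cv2.cvtColor(im,cv2.COLOR_RGB2HSV); o=np.array([.585,-.0608]);a=np.radians(-4.29);M=np.array([[np.cos(a),-np.sin(a)],[np.sin(a),np.cos(a)]])
B=lambda uv,z:((at_z(cm,uv,z)[:,:2]-o)@M*1e3).round(1)
p=proj(cm,frame(o,-4.29,[[38,-48,35],[38,-68,35],[0,-48,35],[0,-68,35],[0,-69,25],[-32,-68,35]])).round(0); print(p.tolist())
m=cv2.inRange(h,(17,115,130),(24,165,255)); m[:,:330]=0;m[:,480:]=0;m[:100]=0;m[330:]=0
c=max(cv2.findContours(m,0,2)[0],key=cv2.contourArea); x,y,w,H=cv2.boundingRect(c);print(x,y,w,H, cv2.contourArea(c))
for v in range(y+8,y+H,12):
    u=np.where(m[v,x:x+w])[0]+x; 
    if len(u): print(v,u.min(),u.max(),B([[u.min(),v],[u.max()+1,v]],.035).ravel(),[tuple(int(k) for k in h[v,q]) for q in range(u.max()-1,u.max()+12,2)])
```

```text
[[402.0, 192.0], [439.0, 192.0], [397.0, 257.0], [432.0, 257.0], [427.0, 249.0], [426.0, 305.0]]
408 190 30 45 919.0
198 413 436 [ 34.8 -54.3  34.8 -67.2] [(20, 137, 220), (19, 90, 224), (19, 88, 224), (19, 88, 224), (19, 88, 224), (19, 87, 224), (19, 87, 225)]
210 410 434 [ 28.  -53.3  28.  -66.8] [(20, 137, 220), (19, 103, 215), (18, 89, 214), (18, 90, 215), (18, 90, 215), (18, 91, 214), (18, 90, 215)]
222 408 433 [ 21.1 -52.7  21.1 -67. ] [(20, 135, 221), (19, 89, 224), (18, 89, 224), (19, 88, 224), (19, 88, 224), (19, 88, 224), (19, 88, 224)]
234 430 431 [ 14.1 -65.6  14.1 -66.7] [(20, 134, 133), (20, 92, 122), (15, 26, 80), (19, 45, 91), (18, 82, 178), (19, 87, 228), (19, 86, 226)]
```

Request:
{"name": "drive_tool", "arguments": {
  "increments": [
    [[-1,0,0.004,0,0],[-1,0,0.008,0,0]]
  ]
}}

```text
time_s: 22.05
tcp_pos: [0.5845, -0.0669, 0.0336]
eef_rot: [-179.9, 0.0, -4.3]
contact_force: [-2.8, 8.8, 3.0]
gripper_width: 0.0004
gripper_force: 4.3
```

Request:
{"name": "drive_tool", "arguments": {
  "increments": [
    [[-1,0,0.004,0,0],[-1,0,0.006,0,0]]
  ]
}}

```text
time_s: 22.3
tcp_pos: [0.5844, -0.0677, 0.0336]
eef_rot: [-179.9, 0.0, -4.3]
contact_force: [-3.5, 8.0, 3.4]
gripper_width: 0.0005
gripper_force: 4.3
```

Request:
{"name": "drive_tool", "arguments": {
  "increments": [
    [[-1,0,0.003,0,0],[-1,0,0.006,0,0]]
  ]
}}

```text
time_s: 22.55
tcp_pos: [0.5844, -0.0684, 0.0336]
eef_rot: [-179.9, 0.0, -4.3]
contact_force: [-4.0, 9.5, 3.1]
gripper_width: 0.0008
gripper_force: 4.3
```

Request:
{"name": "drive_tool", "arguments": {
  "increments": [
    [[-1,0,0.003,0,0],[-1,0,0.006,0,0]]
  ]
}}

```text
time_s: 22.8
tcp_pos: [0.5843, -0.0691, 0.0336]
eef_rot: [-179.9, 0.0, -4.3]
contact_force: [-3.3, 8.5, 3.4]
gripper_width: 0.0003
gripper_force: 4.3
```

Request:
{"name": "drive_tool", "arguments": {
  "increments": [
    [[-1,0,0.003,0,0],[-1,0,0.005,0,0]]
  ]
}}

```text
time_s: 23.05
tcp_pos: [0.5843, -0.0695, 0.0336]
eef_rot: [-179.9, 0.0, -4.3]
contact_force: [-4.0, 9.0, 2.8]
gripper_width: 0.0006
gripper_force: 5.3
```

Request:
{"name": "drive_tool", "arguments": {
  "increments": [
    [[-1,0,0.003,0,0],[-1,0,0.003,0,0]]
  ]
}}

```text
time_s: 23.3
tcp_pos: [0.5842, -0.0696, 0.0336]
eef_rot: [-179.9, 0.0, -4.3]
contact_force: [-3.7, 11.9, 3.3]
gripper_width: 0.0009
gripper_force: 5.8
```

Request:
{"name": "drive_tool", "arguments": {
  "increments": [
    [[-1,0,0.003,0,0],[-1,0,0.003,0,0]]
  ]
}}

```text
time_s: 23.55
tcp_pos: [0.5842, -0.0696, 0.0336]
eef_rot: [-179.9, 0.0, -4.3]
contact_force: [-4.1, 13.9, 3.7]
gripper_width: -0.0
gripper_force: 6.7
```

Request:
{"name": "drive_tool", "arguments": {
  "increments": [
    [[-1,0,0.002,0,0],[-1,0,0.002,0,0]]
  ]
}}

```text
time_s: 23.8
tcp_pos: [0.5842, -0.0696, 0.0336]
eef_rot: [-179.9, 0.0, -4.3]
contact_force: [-4.3, 14.5, 3.8]
gripper_width: 0.0007
gripper_force: 7.4
```

Request:
{"name": "drive_tool", "arguments": {
  "increments": [
    [[-1,0,-0.02,0,0],[-1,0,-0.06,0,0],[-1,0,-0.15,0,0],[-1,0,-0.15,0,0]]
  ]
}}

```text
time_s: 24.3
tcp_pos: [0.5862, -0.053, 0.0335]
eef_rot: [180.0, -0.0, -4.3]
contact_force: [-0.7, -0.4, -0.7]
gripper_width: 0.0004
gripper_force: 0.0
```

Request:
{"name": "drive_tool", "arguments": {
  "increments": [
    [[-1,0,0,-0.4,0],[-1,0,0,-0.8,0],[-1,0,0,-1,0],[-1,0,0,-1,0]]
  ]
}}

```text
time_s: 24.8
tcp_pos: [0.5873, -0.0535, 0.1558]
eef_rot: [-179.9, -0.2, -4.3]
contact_force: [0.4, 1.1, 0.6]
gripper_width: 0.0004
gripper_force: 0.0
```

Run:
```python
from h import *
s=r.get_state();print(s["tcp_pos"],s["contact_force"])
cm=camera_model("wrist");im=capture("wrist"); cv2.imwrite("pics/w9.png",im[:,:,::-1])
h=cv2.cvtColor(im,cv2.COLOR_RGB2HSV); o=np.array([.585,-.0608]);a=np.radians(-4.29);M=np.array([[np.cos(a),-np.sin(a)],[np.sin(a),np.cos(a)]])
B=lambda uv,z:((at_z(cm,uv,z)[:,:2]-o)@M*1e3).round(1)
m=cv2.inRange(h,(17,115,130),(24,165,255)); m[:,:330]=0;m[:,430:]=0;m[:140]=0;m[260:]=0
x,y,w,H=cv2.boundingRect(max(cv2.findContours(m,0,2)[0],key=cv2.contourArea));print(x,y,w,H)
for v in range(y+4,y+H,8):
    u=np.where(m[v,x:x+w])[0]+x
    if len(u): print(v,u.min(),u.max(),B([[u.min(),v],[u.max()+1,v]],.035).ravel(),[tuple(int(k) for k in h[v,q]) for q in range(u.max()-1,u.max()+8,2)])
```

```text
[ 0.5872792  -0.0535038   0.15582738] [0.38075476 1.07931598 0.56249161]
381 161 24 69
165 388 403 [ 36.9 -55.1  37.  -70.4] [(20, 138, 211), (19, 111, 200), (19, 88, 224), (19, 88, 224), (19, 88, 224)]
173 388 403 [ 29.2 -55.6  29.2 -71. ] [(20, 137, 214), (18, 93, 213), (18, 91, 214), (18, 91, 214), (18, 91, 213)]
181 387 402 [ 21.4 -55.1  21.4 -70.6] [(20, 138, 215), (18, 95, 215), (18, 91, 218), (18, 91, 218), (18, 91, 218)]
189 387 401 [ 13.5 -55.6  13.5 -70.2] [(20, 138, 213), (19, 105, 211), (18, 90, 221), (18, 89, 220), (18, 88, 219)]
197 384 400 [  5.4 -53.1   5.4 -69.9] [(20, 137, 212), (22, 104, 203), (113, 19, 164), (106, 17, 165), (103, 11, 164)]
205 382 399 [ -2.8 -51.6  -2.8 -69.5] [(20, 136, 210), (20, 106, 218), (110, 19, 163), (113, 6, 159), (18, 91, 210)]
213 382 399 [-11.1 -52.1 -11.1 -70.1] [(19, 137, 212), (19, 107, 197), (18, 91, 199), (18, 92, 200), (18, 92, 200)]
221 381 399 [-19.6 -51.5 -19.6 -70.7] [(20, 135, 211), (18, 93, 208), (17, 91, 208), (18, 92, 209), (18, 93, 209)]
229 381 398 [-28.2 -52.  -28.2 -70.3] [(20, 136, 201), (18, 93, 216), (18, 91, 215), (18, 91, 215), (18, 91, 216)]
```

```bash
python3 -c "
from plant import job
print(job.close_job())"
```

```text
the job is handed in; nothing more can be done
None
```

The job is handed in at about 25 s: bar_20 lies flat and square against the screw head with its middle about 4 mm off centre, and the stop was pushed up until it resisted with about 8 N above sliding friction. While I was lowering the bar it tilted in the grip and pressed on the board with about 38 N; I levelled it before releasing, and I did not re-check the dowel, pencil, tape measure or other bars in a picture at the end.

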